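# Index the beaker slide under the pH electrode and pin it

### The arm

A 7-joint arm with a two-finger parallel gripper is mounted at the origin on the work surface. World frame = base frame: x ahead of the robot, y to its left, z up, the work surface at z = 0. Lengths are in m, angles in rad, forces in N, time in s.
With the tool pointing down it reaches from about 0.425 to 0.975 m from the base axis. Payload 16.7 kg.
Tool frame: the origin (TCP) lies midway between the tips of the shut fingers; the grasp point (between the pads) lies behind it (manip.hold_point_z is the z of the grasp point in the tool frame, in m); z points along the fingers, y is the line along which they close (so a half turn about z gives the same grasp; the last joint's range is limited). The gripper opens to 85 mm and grips with 20 to 120 N. Pads are 22 mm wide; open, the fingers measure 114 mm over their backs; the gripper's body (76 mm by 85 mm) begins 54 mm behind the grasp point. The pads swing forward as they close: fully open they stand 13 mm farther back than shut.
Start: joints at [-1.369, 0.426, 0.074, 1.606, -0.034, 1.111, -0.067], TCP at [0.232, 0.634, 0.231] pointing down, gripper open.
Joint ranges: [-2.85, 2.85], [-0.5, 2.14], [-1.23, 1.37], [0.21, 2.46], [-1.02, 4.16], [0.16, 2.05], [-2.73, 2.73]. Speed limits (rad/s): [1.89, 1.89, 2.39, 2.39, 3.01, 3.01, 3.01].

### API

Orientations are given as a unit quaternion [x, y, z, w].
In Python, from station import manip gives the robot as it stands. Calls block until the motion is done:
- manip.move_to(position, orientation): joint-space move of the TCP to a pose.
- manip.servo_line(position, ori=None, vel=0.15): straight line of the TCP; ori=None keeps the orientation; vel is the mean speed in m/s.
- manip.move_j(angles): joint-space move.
- manip.grip(opening): finger opening in m; the grip force is fixed at half the most; returns when the fingers have stopped.
- manip.sleep(seconds).
- manip.inverse_kinematics(position, orientation): joint angles nearest the present ones, or None.
- manip.get_image(name): name is "scene" or "side" or "wrist"; returns the picture (384x512x3 uint8, red, green, blue); there is no depth.
- manip.camera_params(name): a dict with "K" (3x3 intrinsics, pixels), "world_to_cam" (4x4, takes a point from world to camera coordinates). Camera axes: x right, y down, z forward; pixel columns grow to the right and rows downward; lengths in m; the calibration is good to about 2 mm. A picture is of the moment at which its call begins: read the wrist's pose just before it. camera_params takes no time and is no camera call; for the wrist camera it gives the pose at the moment of the call.
A pose or a line that the arm cannot do raises manip.MotionError and nothing moves.
- manip.finish_job(): hands the job in; it is judged then, once.
Trained networks look in the newest picture that a camera, given by its name, has taken for a name from the list of things; names that differ only in an ending like _2 or _b are one class to them, and where a whole thing is asked for, a point or a joint stands for the part that bears it (a point fixed in the world has none). Each returns a list of dicts, best first, with "confidence" (0 to 1); they miss things now and then, are a little off and sometimes report something else, mostly with a low value. They report only what shows in the picture. A call takes as long as a camera call.
- manip.search_frame(camera, target): "location" ([x, y, z] in m, in world coordinates, good to about 4 mm: the middle of the surface that is visible of it).
- manip.masks_of(camera, target): "mask" (384x512 bool, what is visible of it).
Readings, each from a call of its own:
- manip.current_time(): time.
- manip.current_joint_pos(): joint angles.
- manip.current_joint_velocities(): joint speeds.
- manip.current_tau(): joint torques, N m.
- manip.current_eef_pos(): TCP position.
- manip.current_tool_rot(): TCP orientation.
- manip.current_ft_force(): force on the tool from outside, world axes, zero at the start.
- manip.current_wrist_torque(): the same for the moment, N m.
- manip.current_opening(): finger opening in m.
- manip.current_grasp_force(): force on a finger pad.
Only numpy, scipy, OpenCV 4.12 (cv2) and the standard library are available. Lean on these libraries where they do the work, as an engineer would, in place of code of your own. Each camera call takes 0.05 s, during which the arm holds its last target. There are 200 camera calls.

### The job

The beaker rides on a slide that is locked in its middle position by a detent pin. Pull the pin, run the slide along until the beaker stands under the pH electrode (the straight glass probe, not the thin bent rinse spout), and push the pin fully home in the hole there so that the slide is locked again, then let go. Feel for the hole rather than forcing the pin (a push of 25 N is plenty), keep the beaker upright in its frame, and leave everything else where it stands.

Things in the scene. Friction and masses are not known exactly. Their poses are not given: they have to be found in the camera images.
- slide: The slide's fixed bed: aluminium deck 190 mm (its x) by 380 mm (its y), top 20 mm above the bench. Origin on the bench in its middle, z up. The carriage runs along its y. On the line x = -50 mm the deck has three vertical holes: one at y = 0 and one to either side.
- deck_hole (a point): Mouth of the deck's middle hole, 20 mm above the bench. The two outer holes lie along the slide's y, 80 to 110 mm to either side: their steel blocks are adjustable, set differently each time, and not measured (see them from above or feel for them with the pin). Holes go through, 13.6 mm wide, sharp-edged. Deck and block tops are level within 0.5 mm.
- carriage (a joint): Where the grey carriage plate (110 mm along y, top 40 mm above the bench) stands along the slide's y, in m: 0 at the start, pinned in the middle hole; positive to +y; stops at +-0.116. It runs with about 2 N of friction and stays where left.
- carriage_bore (a point): Mouth of the carriage's vertical pin bore, 13.6 mm wide, 56 mm above the bench, in the middle of the top of a dark square bushing (36 x 36 mm, 40 to 56 mm above the bench). The bore ends 24 mm above the bench. Two balls sprung along x, 8 mm below the mouth, grip the pin. The pin may stay in this bore while the carriage is moved, and can pull the carriage along.
- pin: The loose steel detent pin, 80 g. Origin at its tip, z up along it. Shaft 12 mm wide, 50 mm long, tip tapered to 9 mm over 4 mm; shoulder 24 mm wide, 50 to 55 mm above the tip; round black grip 20 mm wide, 55 to 97 mm above the tip. A groove 42 mm above the tip takes the balls when home. Upright at the start, as the slide is.
- pin_head (a point): Middle of the pin's grip, 79 mm above its tip: where to grasp it. Fully home (start and end) the shoulder rests on the bushing, the tip is 6 mm and this point 85 mm above the bench. About 10 to 15 N straight up frees the pin; then it drags with 2 to 3 N either way. Raised 14 to 32 mm the tip is clear of the deck but still in the bore. Off the hole, the tip stops on the deck 14 mm short of home.
- beaker: Empty glass beaker, 66 mm wide, 85 mm tall, about 120 g, loose in a low frame on the carriage, its axis 95 mm from the pin's on the slide's +x side; rim 125 mm above the bench. Origin at the centre of its underside.
- electrode_tip (a point): Lower end of the pH electrode, a straight upright glass stick 13 mm wide with a thicker black cap, 145 mm above the bench, over the line the beaker's axis runs on (slide's x = 45 mm), 95 mm to one side of its middle; which side varies. It hangs from a fixed boom, 265 mm up, that runs along the slide's +x to a pole 125 mm behind, 306 mm tall: swing clear of these.
- spout_tip (a point): Lower end of the rinse spout, a thin bent steel tube 7 mm wide with a white nozzle, 145 mm above the bench, hanging from a boom and pole of the same size, 95 mm to the other side of the slide's middle.
- small_jar: Bystander: small white-capped jar, 38 mm wide, 55 mm tall. Origin at the centre of its underside.
- vial: Bystander: small amber jar, 28 mm wide, 50 mm tall. Origin at the centre of its underside.
- squat_jar: Bystander: squat clear jar, 56 mm wide, 50 mm tall. Origin at the centre of its underside.
- amber_bottle: Bystander: amber bottle, 64 mm wide, 150 mm tall. Origin at the centre of its underside.
- wash_bottle: Bystander: white bottle, 68 mm wide, 170 mm tall. Origin at the centre of its underside.
- weigh_dish: Bystander: white porcelain dish, 80 mm wide, 22 mm tall. Origin at the centre of its underside.

How it is judged:
On the way, in this order (a step that is already met when the one before it is completed fails the run):
1. the pin is pulled until its tip is clear of the bed's middle hole (z of pin in the frame of slide above 0.0195 m), for 0.1 s.
2. the beaker has been run along to under the electrode (within 22 mm) (horizontal distance between beaker and electrode_tip below 0.022 m), for 0.1 s.
At the end, for the whole second after the job is handed in: The pin is upright in the carriage's bore and home in the deck's hole (tip within 3 mm of its seated depth of 6 mm above the bench), the beaker stands upright and flat in its frame with its axis within 22 mm of the electrode's, pin and beaker are at rest (z of pin in the frame of slide below 0.009 m and horizontal distance between pin and carriage_bore below 0.004 m and angle between each of pin, beaker's own z axis and vertical below 0.1 rad and horizontal distance between beaker and electrode_tip below 0.022 m and z of beaker in the frame of slide below 0.045 m and linear speed of each of pin, beaker below 0.02 m/s); the robot touches nothing.
It fails at once if the pin is forced: more than 50 N in all between the pin and the slide, the squeeze of the sprung balls (about 14 N) counted (contact force between pin and slide above 50 N).
It fails at once if the beaker is tipped by more than 17 degrees (angle between beaker's own z axis and vertical above 0.3 rad).
It fails at once if a bystander is moved by more than 25 mm (distance of any of small_jar, vial, squat_jar, amber_bottle, wash_bottle, weigh_dish from where it was at the start of the episode above 0.025 m).
It also fails if it takes over 64 s, if anything falls off the work surface, if the arm or the gripper's body presses on something with over 40 N, if the wrist force passes 120 N, or if a joint passes its speed limit or range.

## Working session

There is one attempt and no reset: what is moved stays moved. The work goes in short steps, each a Python script; the robot and the scene stay as the last script left them, time stands still between calls to the robot, and variables do not carry over. Pictures are saved under pics/ and viewed, at most 10 in all, crops included, and the job is handed in when it is done.

```bash
mkdir -p pics; ls; python3 - <<'E'
from station import manip
import cv2,numpy as np
for c in ["scene","side"]:
    im=manip.get_image(c); cv2.imwrite(f"pics/{c}0.png",im[...,::-1])
    for t in ["pin","pin_head","carriage_bore","slide","beaker","electrode_tip","spout_tip","deck_hole","amber_bottle","wash_bottle","small_jar","vial","squat_jar","weigh_dish"]:
        r=manip.search_frame(c,t)
        print(c,t,[(np.round(d["location"],3).tolist(),round(d["confidence"],2)) for d in r[:2]])
print(manip.current_time(),manip.hold_point_z,manip.current_tool_rot())
E
```

```text
pics
scene pin []
scene pin_head [([0.519, 0.076, 0.087], 0.53), ([0.419, -0.058, 0.035], 0.43)]
scene carriage_bore [([0.557, 0.053, 0.043], 0.67), ([0.584, 0.494, 0.1], 0.17)]
scene slide [([0.579, 0.014, 0.016], 0.96)]
scene beaker []
scene electrode_tip [([0.729, -0.004, 0.164], 0.94)]
scene spout_tip [([0.727, 0.184, 0.083], 0.96), ([0.293, -0.401, 0.017], 0.45)]
scene deck_hole [([0.581, 0.01, 0.015], 0.9), ([0.731, -0.005, 0.164], 0.47)]
scene amber_bottle [([0.461, 0.415, 0.078], 0.74)]
scene wash_bottle [([0.582, 0.493, 0.1], 0.84)]
scene small_jar [([0.4, 0.224, 0.037], 0.55)]
scene vial [([0.513, 0.078, 0.083], 0.57), ([0.416, -0.056, 0.034], 0.53)]
scene squat_jar [([0.745, 0.082, 0.04], 0.61)]
scene weigh_dish [([0.293, -0.404, 0.017], 0.56)]
side pin []
side pin_head [([0.551, 0.148, 0.019], 0.21)]
side carriage_bore [([0.549, 0.12, 0.037], 0.7)]
side slide [([0.551, 0.146, 0.017], 0.85)]
side beaker [([0.598, 0.112, 0.093], 0.58)]
side electrode_tip [([0.723, 0.008, 0.191], 0.71)]
side spout_tip []
side deck_hole [([0.551, 0.146, 0.02], 0.62)]
side amber_bottle [([0.451, 0.453, 0.096], 0.75)]
side wash_bottle [([0.571, 0.535, 0.106], 0.87), ([0.391, 0.248, 0.047], 0.71)]
side small_jar [([0.393, 0.253, 0.046], 0.79)]
side vial [([0.411, -0.042, 0.033], 0.43)]
side squat_jar [([0.726, 0.109, 0.039], 0.53), ([0.552, 0.119, 0.037], 0.51)]
side weigh_dish [([0.298, -0.415, 0.012], 0.73), ([0.55, 0.143, 0.019], 0.4)]
1.5 -0.0187 [ 1.74525270e-01  9.84652695e-01 -2.15128089e-05 -2.60327634e-05]
```

View pics/scene0.png

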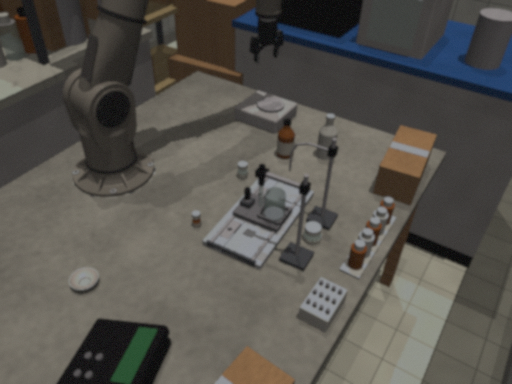

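View pics/side0.png

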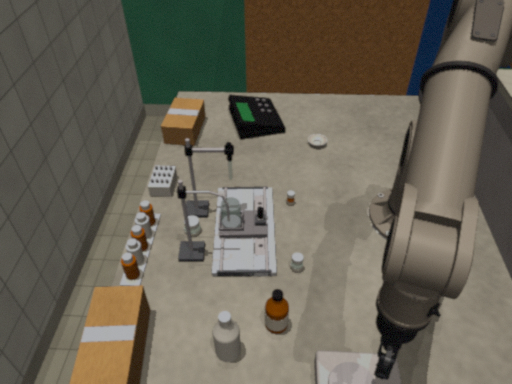

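The scene image shows the pin grip at about (248,198) and the bed with corners near (205,240), (262,262) and (313,185). The electrode, with its black cap, hangs from the near pole (base 297,256), and the spout from the far pole (base 322,217). In the side image the pin is at (260,214), the electrode cap at (229,152) and the spout around (225,200). The electrode is therefore on the bed's -y side in world terms.

```bash
cat > h.py <<'E'
from station import manip
import cv2,numpy as np
from scipy.spatial.transform import Rotation as R
def cam(c):
    p=manip.camera_params(c); return np.array(p["K"]),np.array(p["world_to_cam"])
def onplane(c,px,z,kw=None):
    K,T=kw or cam(c); px=np.atleast_2d(px).astype(float)
    d=np.c_[px,np.ones(len(px))]@np.linalg.inv(K).T@T[:3,:3]
    o=-T[:3,:3].T@T[:3,3]
    return o+d*((z-o[2])/d[:,2])[:,None]
def tri(a,b,pa,pb):
    P=[k@t[:3] for k,t in (cam(a),cam(b))]
    X=cv2.triangulatePoints(P[0],P[1],np.array(pa,float).reshape(2,1),np.array(pb,float).reshape(2,1)); return (X[:3]/X[3]).ravel()
def down(yaw): # tool down, tool y axis at world heading yaw+90
    return (R.from_euler('z',yaw)*R.from_quat([1,0,0,0])).as_quat()
E
python3 - <<'E'
from h import *
print("pin",tri("scene","side",(248,198),(260,214)))
print("electrode cap",tri("scene","side",(262,172),(229,152)))
for c in ["scene","side"]:
    manip.get_image(c)
    m=manip.masks_of(c,"slide")[0]["mask"].astype(np.uint8)
    pts=np.argwhere(m)[:,::-1]
    w=onplane(c,pts,.02)[:,:2]
    (ce,sz,an)=cv2.minAreaRect((w*1000).astype(np.float32)); print(c,len(pts),ce,sz,an)
    for z in(.085,): 
        print("pin@z",onplane(c,(248,198) if c=="scene" else (260,214),z))
E
```

```text
pin [0.51413774 0.07845115 0.06951026]
electrode cap [0.60993457 0.00077088 0.26153687]
scene 4329 (568.7361450195312, 76.8773422241211) (202.40411376953125, 390.635986328125) 3.6502625942230225
pin@z [[0.52724379 0.06349358 0.085     ]]
side 4743 (561.8948974609375, 87.89887237548828) (198.57989501953125, 401.0552673339844) 3.939744710922241
pin@z [[0.51003687 0.09133674 0.085     ]]
```

```bash
cat >> h.py <<'E'
YAW=np.radians(3.8)
E
python3 - <<'E'
from h import *
p=manip.current_eef_pos(); manip.servo_line([p[0],p[1],.33],vel=.2)
best=None
for k in (0,np.pi):
    q=manip.inverse_kinematics([.50,.06,.33],down(YAW+k)); print(k,None if q is None else np.round(q,2))
    if q is not None and (best is None or abs(q[6])<abs(best[1][6])): best=(k,q)
print("use",best[0])
manip.move_j(best[1])
o=down(YAW+best[0])
K,T=cam("wrist"); im=manip.get_image("wrist"); cv2.imwrite("pics/w0.png",im[...,::-1])
print("cam at",-T[:3,:3].T@T[:3,3],"axis",T[2,:3],manip.current_time(),K[0])
for t in ["pin_head","carriage_bore","slide","deck_hole","beaker","electrode_tip"]:
    print(t,[(np.round(d["location"],3).tolist(),round(d["confidence"],2)) for d in manip.search_frame("wrist",t)[:2]])
E
```

```text
0 [-0.97  0.05  0.77  1.89 -0.03  1.22 -1.7 ]
3.141592653589793 [-0.83  0.05  0.61  1.88 -0.03  1.22  1.43]
use 3.141592653589793
cam at [0.43001023 0.05559906 0.47102269] axis [ 0.2717842   0.01904173 -0.96216982] 4.65 [344.75205524   0.         255.26731608]
pin_head [([0.506, 0.082, 0.103], 0.93)]
carriage_bore [([0.546, 0.079, 0.039], 0.65)]
slide [([0.55, 0.078, 0.013], 0.82), ([0.62, 0.088, 0.09], 0.65)]
deck_hole [([0.541, 0.076, 0.018], 0.69), ([0.504, 0.085, 0.098], 0.41)]
beaker [([0.621, 0.088, 0.086], 0.59)]
electrode_tip [([0.698, -0.003, 0.082], 0.8), ([0.714, 0.191, 0.018], 0.53)]
```

View pics/w0.png

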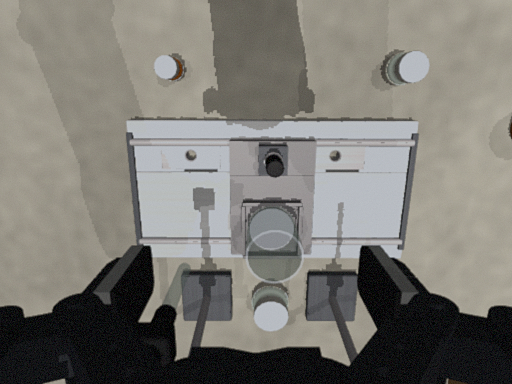

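The wrist view (world y to the right, x down) shows the outer holes at about (191,155) and (335,156), and the pin's grip top at (274,166) over the bushing. The thick glass electrode is at lower left (about 170,300), so the target is the left hole, on the -y side.

```bash
python3 - <<'E'
from h import *
im=cv2.imread("pics/w0.png"); g=cv2.cvtColor(im,cv2.COLOR_BGR2GRAY)
kw=cam("wrist")
def cen(px,r=9):
    x,y=px; c=g[y-r:y+r+1,x-r:x+r+1].astype(float); w=np.clip(110-c,0,None)*(c<110)
    yy,xx=np.mgrid[-r:r+1,-r:r+1]; return (x+(w*xx).sum()/w.sum(),y+(w*yy).sum()/w.sum())
L,Rr=cen((191,155)),cen((335,156)); print(L,Rr)
hl,hr=onplane("wrist",[L,Rr],.020,kw)
d=hr-hl; print("holes",hl,hr,"dist",np.linalg.norm(d),"yaw",np.degrees(np.arctan2(-d[0],d[1])))
print("pin top",onplane("wrist",(275,167),.103,kw))
m=manip.masks_of("wrist","pin_head")[0]["mask"]; a=np.argwhere(m); print("mask px",a.mean(0)[::-1],len(a),onplane("wrist",a.mean(0)[::-1],.092,kw))
m=manip.masks_of("wrist","slide")[0]["mask"]; a=np.argwhere(m)[:,::-1]
print(cv2.minAreaRect((onplane("wrist",a,.02,kw)[:,:2]*1000).astype(np.float32)))
cr=cv2.resize(im[100:270,120:430],None,fx=2.5,fy=2.5); cv2.imwrite("pics/w0c.png",cr)
E
```

```text
(np.float64(189.37088607594936), np.float64(156.35506329113923)) (np.float64(335.70869990224827), np.float64(156.51466275659823))
holes [ 0.51737415 -0.02623652  0.02      ] [0.50461145 0.16703596 0.02      ] dist 0.19369341824181108 yaw 3.7780257855355437
pin top [[0.50678302 0.08193879 0.103     ]]
mask px [273.86091127 163.74340528] 417 [[0.50545945 0.08116514 0.092     ]]
((558.9481811523438, 85.7646484375), (195.10586547851562, 381.417236328125), 3.8293538093566895)
```

View pics/w0c.png

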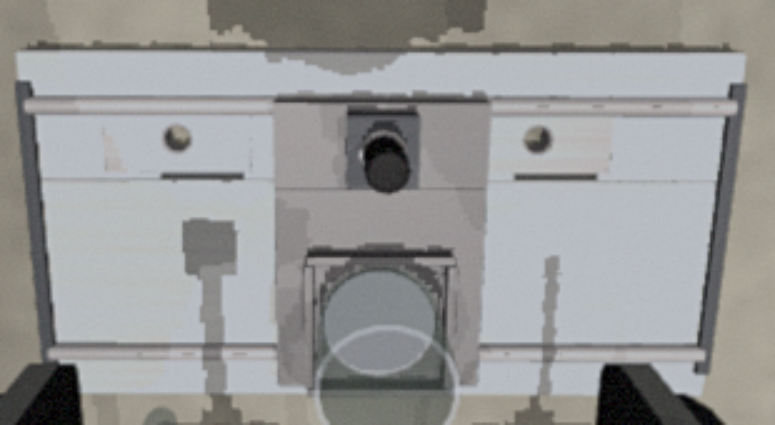

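The crop shows the left hole's centre at crop (177,138), which is image (190.8,155.2), and the grip top at (274.8,168.8). The left hole is therefore about 106 mm from the pin. Next I descend and close gently, watching the side force.

```bash
cat >> h.py <<'E'
O=down(YAW+np.pi)
S=np.array([-np.sin(YAW),np.cos(YAW),0]); X=np.array([np.cos(YAW),np.sin(YAW),0])
def F():
    f=np.mean([manip.current_ft_force() for _ in range(3)],axis=0); return np.round([f@X,f@S,f[2]],2)
E
python3 - <<'E'
from h import *
kw=None
manip.grip(.05)
manip.move_to([.508,.082,.20],O)
manip.servo_line([.508,.082,.067],O,vel=.1)
f0=F();print("f0",f0)
for g in (.032,.027,.024):
    manip.grip(g); print(g,manip.current_opening(),F()-f0,manip.current_grasp_force())
im=manip.get_image("wrist"); cv2.imwrite("pics/w1.png",im[...,::-1]); print(manip.current_time(),manip.current_eef_pos())
E
```

```text
f0 [-0.49  0.46  0.29]
0.032 0.03180735737714109 [ 0.79 -0.33 -0.58] 0.0
0.027 0.02674255745740001 [ 0.48 -1.01 -0.39] 0.0
0.024 0.023765209103170454 [ 0.65 -1.19 -1.2 ] 0.0
8.375 [0.50796966 0.08202068 0.06697918]
```

View pics/w1.png

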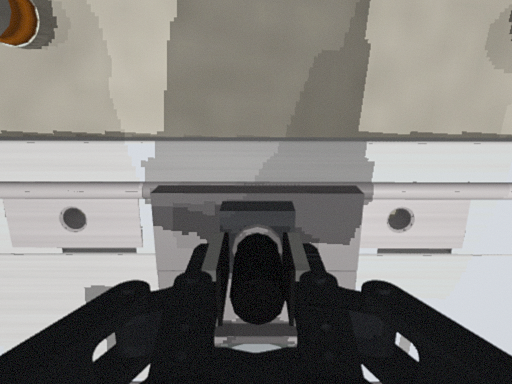

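The pin is centred between the pads (grip at about (258,280)), and the outer holes show at (74,218) and (400,218). I'll grip, pull up 22 mm and refine the hole position from this closer view.

```bash
python3 - <<'E'
from h import *
h=onplane("wrist",[(74,218),(400,218)],.020)
p=manip.current_eef_pos()
for a in h: print("hole",a,"along",(a-p)@S,"across",(a-p)@X)
f0=F()
for g in (.021,.0195,.015):
    manip.grip(g); print(g,manip.current_opening(),F()-f0,manip.current_grasp_force())
p=np.array(manip.current_eef_pos())
for dz in (.004,.010,.016,.022):
    manip.servo_line(p+[0,0,dz],O,vel=.04); print(dz,F()-f0,manip.current_eef_pos(),manip.current_opening())
im=manip.get_image("wrist"); cv2.imwrite("pics/w2.png",im[...,::-1])
print(manip.current_time())
E
```

```text
hole [ 0.51506204 -0.023288    0.02      ] along -0.1055471956606734 across 9.756727033536844e-05
hole [0.50246487 0.16549427 0.02      ] along 0.08365488652876686 across 3.943259411704429e-05
0.021 0.021103450217918086 [-0.54  0.59 -0.3 ] 0.20497263874858618
0.0195 0.020035405824424844 [0.18 0.65 1.05] 9.06121775507927
0.015 0.018831318669494466 [-2.07 -1.    5.5 ] 58.34716022014618
0.004 [-0.49 -0.99  0.67] [0.50822087 0.08193339 0.07141005] 0.01856315469970374
0.01 [-0.39 -2.11  0.65] [0.50828025 0.08200424 0.0775309 ] 0.018509414594277223
0.016 [-0.84 -1.12  3.27] [0.50830902 0.08203737 0.08351217] 0.01860866982152946
0.022 [-1.85 -1.24  2.13] [0.50827225 0.08204055 0.08948253] 0.01861395791272636
10.225
```

View pics/w2.png

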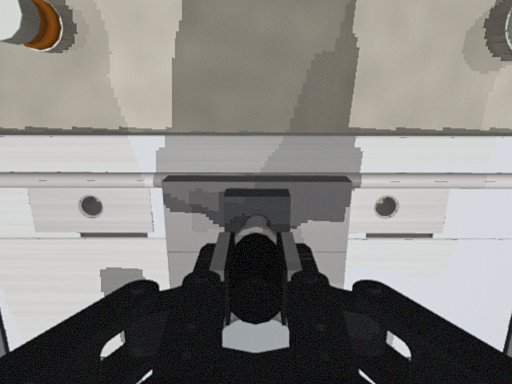

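The pin came up with the gripper: the shaft shows below the shoulder at (257,225). Next I run the slide 105 mm toward -y and feel downward.

```bash
python3 - <<'E'
from h import *
h=onplane("wrist",[(91,206.5),(386,206.5)],.020); p=np.array(manip.current_eef_pos())
for a in h: print("hole",a,"along",(a-p)@S,"across",(a-p)@X)
t=p+S*-0.1055
manip.servo_line(t,O,vel=.06); manip.sleep(.2)
q=np.array(manip.current_eef_pos()); f0=F(); print(f0,q,(q-p)@S,(q-p)@X,manip.current_opening())
z=q[2]
for dz in (.004,.006,.007,.008,.009,.010,.011,.012):
    manip.servo_line([t[0],t[1],t[2]-dz],O,vel=.03); f=F()-f0; print(dz,f,round(manip.current_eef_pos()[2],4))
    if f[2]>9: break
im=manip.get_image("wrist"); cv2.imwrite("pics/w3.png",im[...,::-1])
print(manip.current_time())
E
```

```text
hole [ 0.51579954 -0.0236033   0.02      ] along -0.10592783140749552 across 0.000565532385690019
hole [0.50317054 0.16570361 0.02      ] along 0.08379985685062984 across 0.0005104064199812758
[-0.53 -0.44 -2.94] [ 0.51522772 -0.02319258  0.08938463] -0.10548011302635046 2.218962753416124e-05 0.018615053468177063
0.004 [-1.08  0.19 -1.01] 0.0852
0.006 [-1.25  0.47 -0.67] 0.0832
0.007 [-0.59  1.1   0.84] 0.0823
0.008 [-1.03 -0.18  0.  ] 0.0813
0.009 [-1.72  1.61 -0.43] 0.0802
0.01 [-0.38  0.71  1.  ] 0.0792
0.011 [-0.9   0.95  0.36] 0.0783
0.012 [-1.82 -0.83  3.47] 0.0773
14.4167
```

No stop at the deck level (.081), so the tip is entering the hole. I'll continue with the force watched.

```bash
python3 - <<'E'
from h import *
p=np.array(manip.current_eef_pos()); t=np.array([p[0],p[1],.0773]); z=.0773
while z>.0668:
    z-=.0007; manip.servo_line([t[0],t[1],z],O,vel=.03); f=F()
    print(round(z,4),f,round(manip.current_eef_pos()[2],4))
    if f[2]>14: break
print(manip.current_time(),manip.current_opening())
E
```

```text
0.0766 [-0.74 -0.99 -1.96] 0.0765
0.0759 [-2.25 -2.22 -0.38] 0.0758
0.0752 [-1.57 -4.13  1.12] 0.0752
0.0745 [-2.3  -3.41  0.26] 0.0745
0.0738 [-1.82 -4.62  0.65] 0.0738
0.0731 [-1.91 -5.08  1.57] 0.073
0.0724 [-1.51 -5.35  0.94] 0.0723
0.0717 [-1.52 -5.25  1.2 ] 0.0717
0.071 [-2.91 -3.89  0.77] 0.071
0.0703 [-2.15 -4.56 -0.76] 0.0702
0.0696 [ 0.35 -5.27 -5.87] 0.0693
0.0689 [-0.58 -4.91 -4.81] 0.0686
0.0682 [-2.24 -4.99 -2.3 ] 0.068
0.0675 [-1.73 -4.1  -0.01] 0.0674
0.0668 [-5.   -3.48 10.66] 0.0671
18.1667 0.018662921702770965
```

It snapped into the groove and bottomed on the shoulder at .067, the start height. I'll release, retreat and check.

```bash
python3 - <<'E'
from h import *
manip.grip(.024); manip.grip(.05)
p=np.array(manip.current_eef_pos())
manip.servo_line([p[0],p[1],.20],O,vel=.12)
manip.servo_line([p[0]-.02,p[1]+.02,.30],O,vel=.15); manip.sleep(.3)
K=cam("wrist");im=manip.get_image("wrist")
for t in ["pin_head","beaker"]:
    print(t,[(np.round(d["location"],3).tolist(),round(d["confidence"],2)) for d in manip.search_frame("wrist",t)[:1]])
s=manip.get_image("scene"); 
v=np.hstack([im[:,:,::-1],cv2.resize(s[130:290,170:370],(480,384),interpolation=cv2.INTER_CUBIC)[:,:,::-1]])
cv2.imwrite("pics/w4.png",cv2.resize(v,(796,308))); print(manip.current_time())
E
```

```text
pin_head []
beaker [([0.625, -0.021, 0.089], 0.93)]
21.3667
```

View pics/w4.png

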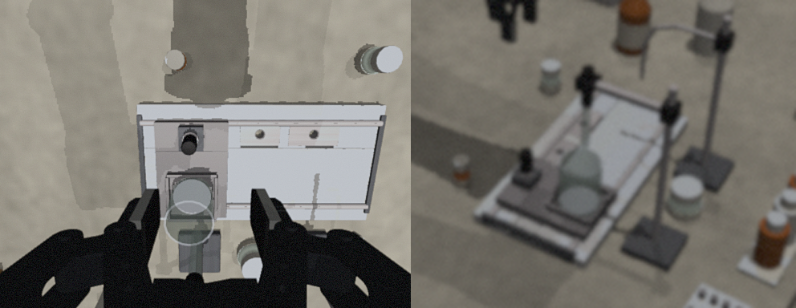

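The wrist half of the picture shows the pin seated in the bushing at (190,143) and the beaker upright in its frame at (192,200). The scene half shows the beaker under the straight electrode at (587,80), with the bystanders in place.

```bash
python3 -c "
from station import manip
print(manip.finish_job())"
```

```text
the job is handed in; nothing more can be done
None
```

The job is handed in: I pulled the pin, ran the beaker about 105 mm along to under the pH electrode, seated the pin home in the hole there with about 11 N, and let go, all in about 21 s. The hand-in call did not report a verdict.

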